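# Open the sprung presentation case and gauge the depth of its bore

## Task

Check how deep the bore in the wooden presentation case is drilled. First press the wide steel button in the case's lid and keep your hand on the sprung lid as it comes up, so that it never flies open, until it rests fully open; then lift the depth gauge out of its grey stand and lower it upright and gently into the round bore until its rod stands on the bottom and the wood has pushed its collar up. Let go and leave the gauge standing there to be read, lid open, without knocking the mug, the steel tumbler or the tape roll about.

Things in the scene. Friction and masses are not known exactly. Their poses are not given: they have to be found in the camera images.
- case: Dark wooden case, 200 x 150 x 70 mm, fixed, under a 12 mm lid (lid's top 82.5 mm above the counter). Origin: centre of the underside; x along the hinge, y towards the hinge, z up. Hinge line along x at y = +75, z = 70.5 mm; the button is opposite, at y = -55 mm. A plywood insert inside, top face at z = 58 mm, has the round bore and a rectangular pocket (70 x 34 mm).
- lid (a joint): Lid angle, rad: 0 shut and caught, 1.75 fully open at its stop (10 degrees past upright), where it stays. Once released, a spring drives it up with about 4 N at the button over the whole swing; let go, it snaps up at over 5 rad/s. It reaches 150 mm from the hinge. Fingers resting on its outer face and moving back along the arc steady it; the catch stays free as it rises.
- catch_top (a point): Centre of the top face of the push button, a 60 x 26 mm steel bar pad (long side along the hinge) in a brass surround near the lid's free edge, 130 mm from the hinge; it stands 8 mm proud of the lid. Moves with button and lid.
- catch (a joint): How far the button is pressed, m: 0 out, 0.006 fully down; the catch lets go at about 0.004. Its spring needs 1 N to start and 4 N fully down.
- bore_mouth (a point): Centre of the mouth of the round bore, 17 mm in diameter, in the insert's top face, at x = -40 mm, y = +12 mm of the case, 58 mm above the counter. Its frame is the case's.
- bore_floor (a point): Centre of the flat bottom of the bore, 34 to 48 mm below the mouth (differs from start to start).
- gauge: Depth gauge, 150 mm long, about 0.2 kg: a steel rod 12 mm in diameter with a dark round handle, 28 mm in diameter, from 95 to 150 mm above the tip, and a sliding aluminium collar on the rod. Starts upright in its stand. Origin: centre of the rod's flat tip; z up along the rod to the handle.
- collar (a joint): How far the collar (34 mm in diameter, 10 mm thick) has slid up the rod, m: its underside is 15 mm + this value above the tip (so the depth read is 15 mm + this value). It stays where it is put and takes about 2.5 N to slide, so the gauge does not sink to the bottom by its own weight. Starts between 0 and 0.010.
- collar_under (a point): Centre of the collar's underside, on the rod's axis.
- stand: Grey plastic stand of the gauge, fixed, 80 x 80 x 45 mm, with a well 37 mm in diameter and 40 mm deep in which the gauge stands; origin: centre of the underside. It and the mug may change places.
- mug: White ceramic mug, 82 mm in diameter, 95 mm high, handle to its +y, loose; a bystander. Origin: centre of the underside.
- tumbler: Steel tumbler with a black cap, 68 mm in diameter, 170 mm high, loose; a bystander. Origin: centre of the underside.
- tape_roll: Roll of amber tape lying flat, 90 mm in diameter, 20 mm high, loose; a bystander. Origin: centre of the underside.
Things that resemble listed ones, but are neither listed nor needed, are in the scene too. Of the things that look like the gauge, the largest one is meant.

How it is judged:
By the outcome, as a careful person would: the job done as asked, in the order asked, and still so for the second after the job is handed in, with the robot touching nothing.
It also fails if it takes over 69 s, if anything falls off the work surface, if the arm or the gripper's body presses on something with over 40 N, if the wrist force passes 120 N, or if a joint passes its speed limit or range.

## Robot

A 6-joint arm with a two-finger parallel gripper is mounted at the origin on the work surface. World frame = base frame: x ahead of the robot, y to its left, z up, the work surface at z = 0. Lengths are in m, angles in rad, forces in N, time in s.
With the tool pointing down it reaches from about 0.3 to 0.775 m from the base axis. Payload 14.6 kg.
Tool frame: the origin (TCP) lies midway between the tips of the shut fingers; the grasp point (between the pads) lies 19 mm behind it (grasp_offset is the distance from the TCP to the grasp point, in m); z points along the fingers, y is the line along which they close (so a half turn about z gives the same grasp; the last joint's range is limited). The gripper opens to 94 mm and grips with 3 to 60 N. Pads are 16 mm wide; open, the fingers measure 119 mm over their backs; the gripper's body (75 mm by 177 mm) begins 78 mm behind the grasp point.
Start: joints at [-1.324, 0.3, 1.521, -0, 1.321, -0.067], TCP at [0.17, -0.523, 0.205] pointing down, gripper open.
Joint ranges: [-3.03, 3.03], [-0.79, 2.21], [0.23, 2.52], [-1.04, 4.18], [0, 3.07], [-2.55, 2.55]. Speed limits (rad/s): [2.22, 2.22, 2.57, 3.14, 3.14, 3.14].

## Interface

Orientations are given as [roll, pitch, yaw] about the fixed x, y, z axes, in that order (R = Rz(yaw) Ry(pitch) Rx(roll)).
In Python, from station import * gives the robot as it stands. The module is installed in compiled form; this text tells all that it offers.
- The arm moves only by the tool send_rows, never from a script. Its argument "rows" is a list of rows, each an object of numbers: "dx", "dy", "dz": the shift along the tool's x, y, z in mm; "roll": the turn about the tool's z in degrees; "jaw": the closure, from -1 (fully open) to 1 (shut). In form: [{"dx": .., "dy": .., "dz": .., "roll": .., "jaw": ..}, ...]. A call has 1 to 12 rows; each row shifts and turns the commanded pose from where the row before left it, along the tool's axes as they then stand; what a row does not reach is not made up. A row lasts 1/12 s, in which the tool goes at most 41.7 mm and 7.16 degrees, less where a joint would pass 70% of its speed; a pose out of reach is approached as far as the arm can. A call is refused whole if a number of a shift passes 41.7 or a number of a turn 7.16, either way. A call with a gripper value outside its range is refused whole. The fingers move at their own pace and stop on an object; "force" is the grip in N (left out, the last holds). Time passes only in rows, so rows that do not move let the fingers close. It gives the time, the measured TCP pose, the force, the opening and the grip force at its end, in the units of the state.
- get_obs(): the state, without advancing time (a new reading comes with each control period).
- camera(name): name is "side" or "top"; returns a dict with "frame" (400x640x3 uint8, red, green, blue), "z_map" (400x640 float32, m along the optical axis (not along the pixel's ray), 0 where there is no reading), "camera_matrix" (3x3 intrinsics, pixels), "rvec" (rotation vector, rad) and "tvec" (3), from world to camera coordinates, as OpenCV has them. Camera axes: x right, y down, z forward; pixel columns grow to the right and rows downward; lengths in m; the calibration is good to about 2 mm. A picture is of the moment at which its call begins.
- hand_in(): hands the job in; it is judged then, once.
The state is a dict: "time_s": time; "qpos": joint angles; "joint_vel": joint speeds; "tau": joint torques, N m; "ee_pos": TCP position; "eef_rot": TCP orientation; "force": force on the tool from outside, world axes, zero at the start; "moment": the same for the moment, N m; "grip_width": finger opening in m; "grip_force": force on a finger pad.
Only numpy, scipy, OpenCV 4.12 (cv2) and the standard library are available. Lean on these libraries where they do the work, as an engineer would, in place of code of your own. Each camera call takes 0.05 s, during which the arm holds its last target. There are 200 camera calls.

## Working session

There is one attempt and no reset: what is moved stays moved. The work goes in short steps, Python scripts to look and compute and a tool call to move; the robot and the scene stay as the last step left them, time stands still between calls to the robot, and variables do not carry over. Pictures are saved under pics/ and viewed, at most 11 in all, crops included, and the job is handed in when it is done.

Besides the shell and the picture viewer there is one more tool, called after ">>>" by a JSON object that holds its "api" and its "payload". send_rows: Moves the arm, as the interface text tells. Its arguments: {"type":"object","properties":{"rows":{"type":"array"},"force":{"type":"number"}},"required":["rows"]}

```bash
mkdir -p pics; cat > h.py <<'E'
from station import *
import numpy as np, cv2
def cam(n):
    c=camera(n); R=cv2.Rodrigues(np.array(c['rvec'],float))[0]; t=np.array(c['tvec'],float).ravel()
    K=np.array(c['camera_matrix']); z=c['z_map']; v,u=np.mgrid[:400,:640]
    P=np.stack([(u-K[0,2])/K[0,0]*z,(v-K[1,2])/K[1,1]*z,z],-1)
    W=(P-t)@R; W[z==0]=np.nan
    return c['frame'],W,(K,R,t)
def save(n,im,s=1):
    cv2.imwrite('pics/'+n,cv2.resize(im[...,::-1],None,fx=s,fy=s,interpolation=cv2.INTER_CUBIC))
E
python3 - <<'E'
from h import *
for n in('top','side'):
    f,W,c=cam(n); save(n+'0.png',f); np.savez('/tmp/%s0.npz'%n,f=f,W=W)
    print(n,-c[1].T@c[2], c[0][0,0]); 
o=get_obs();print(o)
E
```

```text
top [ 0.42210217 -0.07668506  1.13817557] 455.7929680389509
side [ 0.30822506 -0.81342414  0.77674229] 486.9988770654564
{'time_s': 0.1, 'qpos': array([-1.32358799e+00,  3.00418225e-01,  1.52152229e+00, -3.83262628e-05,
        1.32068566e+00, -6.65541625e-02]), 'joint_vel': array([-6.91457084e-04, -1.37372340e-03,  1.04930434e-03, -1.68039278e-03,
       -5.50390936e-04, -6.46215817e-05]), 'tau': array([-1.44399968e-03, -5.32654345e+01, -3.53286445e+01,  7.09199044e-02,
        2.35351530e-02, -6.72946840e-05]), 'ee_pos': array([ 0.16970592, -0.52291695,  0.2049402 ]), 'eef_rot': array([-3.14055895e+00, -3.16925859e-05,  3.13771985e-01]), 'force': array([0.65739597, 0.1301594 , 0.62139804]), 'moment': array([-0.01083421, -0.04750324,  0.01196434]), 'grip_force': 0.0, 'grip_width': 0.09412364170081934}
```

View pics/top0.png

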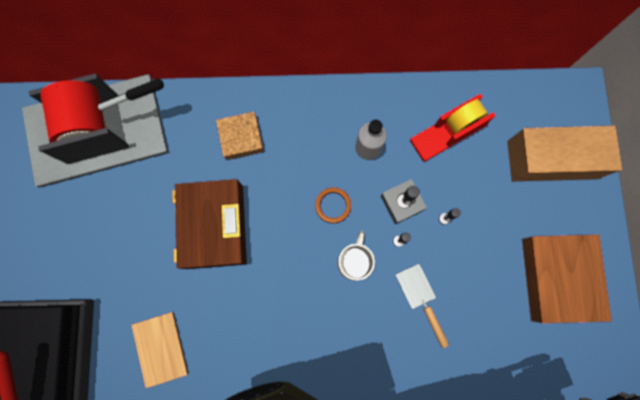

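View pics/side0.png

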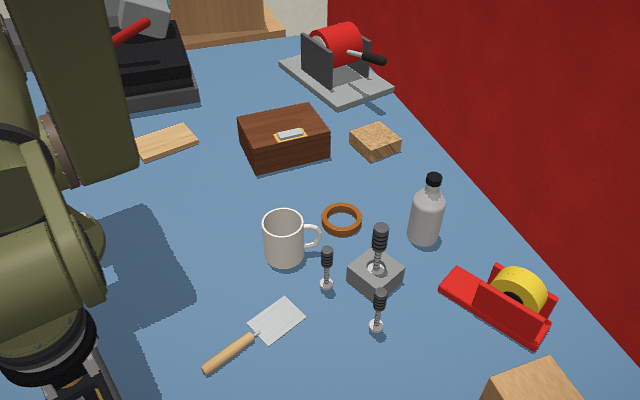

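The top view shows the case at (210,223) with its hinges on the left and the button at (231,220). The mug is at (357,261), the tape ring at (333,205) and the tumbler at (372,140). 

Things that could be taken for the gauge (top view):
- the one in the grey stand at (410,193)
- a small one at (403,239)
- a small one at (452,215)

I choose the one in the grey stand, since it is the largest and is in its stand. Next is the close crop to check that.

```bash
python3 - <<'E'
from h import *
np.set_printoptions(precision=4,suppress=True)
d=np.load('/tmp/top0.npz');f,W=d['f'],d['W']; s=np.load('/tmp/side0.npz');fs,Ws=s['f'],s['W']
save('crop1.png',np.hstack([f[170:260,350:480],fs[210:350,300:430][:90]]),3)
# lid
m=np.zeros((400,640),bool);m[165:285,160:260]=1
lid=m&(abs(W[...,2]-.0825)<.004)
r=cv2.minAreaRect((W[lid][:,:2]*1000).astype(np.float32));print('lid',r,cv2.boxPoints(r), np.median(W[lid][:,2]))
hsv=cv2.cvtColor(f,cv2.COLOR_RGB2HSV)
pad=m&(W[...,2]>.086)&(hsv[...,1]<70)
r=cv2.minAreaRect((W[pad][:,:2]*1000).astype(np.float32));print('pad',r,pad.sum(),np.median(W[pad],0))
for n,(fr,w) in dict(top=(f,W),side=(fs,Ws)).items():
  fin=np.isfinite(w[...,2])
  reg=np.zeros((400,640),bool)
  if n=='top': reg[170:232,370:432]=1
  else: reg[215:300,340:410]=1
  for a,b in((.04,.05),(.06,.075),(.10,.15),(.148,.165)):
    q=reg&fin&(w[...,2]>a)&(w[...,2]<b)
    if q.sum(): print(n,a,q.sum(),w[q].min(0),w[q].max(0),np.median(w[q],0))
  q=reg&fin&(w[...,2]>.043)&(w[...,2]<.047); r=cv2.minAreaRect((w[q][:,:2]*1000).astype(np.float32));print('stand',r)
  # circle fit of handle side
  from scipy.optimize import least_squares
  q=reg&fin&(w[...,2]>.104)&(w[...,2]<.148);p=w[q][:,:2]
  if len(p)>10:
    g=least_squares(lambda x:np.hypot(*(p-x).T)-.0135,p.mean(0),loss='soft_l1',f_scale=.001);print('handle',n,g.x,len(p))
for nm,(u,v) in dict(mug=(357,261),tape=(333,190),tumb=(376,127),small1=(405,237),small2=(456,212)).items(): print(nm,W[v,u])
E
```

```text
lid ((570.5322875976562, 184.23818969726562), (200.1519012451172, 151.8988800048828), 2.8710968494415283) [[466.7777 255.0796]
 [474.3862 103.3714]
 [674.2869 113.3968]
 [666.6783 265.105 ]] 0.08224265091778182
pad ((605.4681396484375, 155.28465270996094), (132.94708251953125, 70.99609375), 9.043532371520996) 280 [0.5722 0.1283 0.0905]
top 0.04 775 [ 0.5661 -0.3389  0.04  ] [ 0.6696 -0.2345  0.0498] [ 0.6102 -0.2804  0.0441]
top 0.06 4 [ 0.6127 -0.2847  0.0633] [ 0.6184 -0.2811  0.0684] [ 0.6145 -0.283   0.0656]
top 0.1 70 [ 0.6043 -0.2934  0.1038] [ 0.6261 -0.2726  0.1497] [ 0.6096 -0.277   0.1291]
top 0.148 126 [ 0.6043 -0.3007  0.1489] [ 0.6314 -0.2737  0.1591] [ 0.6175 -0.286   0.1534]
stand ((618.058837890625, -286.7662353515625), (79.90339660644531, 80.61405181884766), 24.401073455810547)
handle top [ 0.618  -0.2867] 64
side 0.04 1161 [ 0.5629 -0.3344  0.04  ] [ 0.7331 -0.1984  0.0497] [ 0.6108 -0.2933  0.0452]
side 0.06 36 [ 0.6088 -0.294   0.0606] [ 0.621  -0.2834  0.0747] [ 0.6126 -0.2905  0.068 ]
side 0.1 426 [ 0.5608 -0.4005  0.1003] [ 0.6279 -0.2775  0.1496] [ 0.6039 -0.3002  0.117 ]
side 0.148 166 [ 0.6012 -0.302   0.1486] [ 0.6288 -0.2737  0.1585] [ 0.6135 -0.2899  0.155 ]
stand ((662.3736572265625, -266.949951171875), (184.6587677001953, 81.68789672851562), 23.719648361206055)
handle side [ 0.6041 -0.3111] 401
mug [ 0.4746 -0.1696  0.0039]
tape [ 0.6516 -0.1156  0.0194]
tumb [ 0.7622 -0.211   0.1676]
small1 [ 0.5201 -0.2705  0.1144]
small2 [ 0.574  -0.3899  0.1132]
```

View pics/crop1.png

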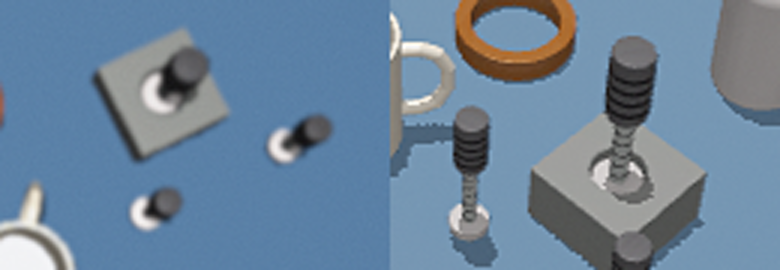

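The crop confirms it: the gauge in the grey stand is the largest, with small lookalikes to its left and below it. I'll turn the tool so that its x points towards the hinge, shut the fingers and move over to the button.

>>> {"api": "send_rows", "payload": {"rows": [{"roll":-6.8,"jaw":1},{"roll":-6.8,"jaw":1},{"roll":-6.8,"jaw":1},{"roll":-6.8,"jaw":1},{"roll":-6.8,"jaw":1},{"roll":-6.8,"jaw":1},{"roll":-6.8,"jaw":1},{"roll":-6.8,"jaw":1},{"roll":-6.8,"jaw":1},{"roll":-6.8,"jaw":1},{"roll":-6.8,"jaw":1},{"jaw":1}], "force": 20}}

```text
invalid input at $.rows[0]: expected keys dx, dy, dz, roll, jaw
```

>>> {"api": "send_rows", "payload": {"rows": [{"dx":26.5,"dy":18,"jaw":1},{"dx":26.5,"dy":18,"jaw":1},{"dx":26.5,"dy":18,"jaw":1},{"dx":26.5,"dy":18,"jaw":1},{"dx":26.5,"dy":18,"jaw":1},{"dx":26.5,"dy":18,"jaw":1},{"dx":26.5,"dy":18,"jaw":1},{"dx":26.5,"dy":18,"jaw":1},{"dx":26.5,"dy":18,"jaw":1},{"dx":26.5,"dy":18,"jaw":1},{"dx":26.5,"dy":18,"jaw":1},{"dx":26.5,"dy":18,"jaw":1}]}}

```text
invalid input at $.rows[0]: expected keys dx, dy, dz, roll, jaw
```

>>> {"api": "send_rows", "payload": {"rows": [{"dx":26.5,"dy":18,"jaw":1},{"dx":26.5,"dy":18,"jaw":1},{"dx":26.5,"dy":18,"jaw":1},{"dx":26.5,"dy":18,"jaw":1},{"dx":26.5,"dy":18,"jaw":1},{"dx":26.5,"dy":18,"jaw":1},{"dx":26.5,"dy":18,"jaw":1},{"dx":26.5,"dy":18,"jaw":1},{"dx":26.5,"dy":18,"jaw":1},{"dx":26.5,"dy":18,"jaw":1},{"dx":26.5,"dy":18,"jaw":1},{"jaw":1}]}}

```text
invalid input at $.rows[0]: expected keys dx, dy, dz, roll, jaw
```

All five keys are needed in every row.

>>> {"api": "send_rows", "payload": {"rows": [{"dx":0,"dy":0,"dz":0,"roll":-6.8,"jaw":1},{"dx":0,"dy":0,"dz":0,"roll":-6.8,"jaw":1},{"dx":0,"dy":0,"dz":0,"roll":-6.8,"jaw":1},{"dx":0,"dy":0,"dz":0,"roll":-6.8,"jaw":1},{"dx":0,"dy":0,"dz":0,"roll":-6.8,"jaw":1},{"dx":0,"dy":0,"dz":0,"roll":-6.8,"jaw":1},{"dx":0,"dy":0,"dz":0,"roll":-6.8,"jaw":1},{"dx":0,"dy":0,"dz":0,"roll":-6.8,"jaw":1},{"dx":0,"dy":0,"dz":0,"roll":-6.8,"jaw":1},{"dx":0,"dy":0,"dz":0,"roll":-6.8,"jaw":1},{"dx":0,"dy":0,"dz":0,"roll":-6.8,"jaw":1},{"dx":0,"dy":0,"dz":0,"roll":0,"jaw":1}], "force": 20}}

```text
time_s: 1.1
ee_pos: [0.1697, -0.523, 0.2051]
eef_rot: [-3.141, -0.001, 1.625]
force: [-0.4, 0.1, 0.6]
grip_width: 0.0176
grip_force: 0.0
```

>>> {"api": "send_rows", "payload": {"rows": [{"dx":26.5,"dy":18,"dz":0,"roll":0,"jaw":1},{"dx":26.5,"dy":18,"dz":0,"roll":0,"jaw":1},{"dx":26.5,"dy":18,"dz":0,"roll":0,"jaw":1},{"dx":26.5,"dy":18,"dz":0,"roll":0,"jaw":1},{"dx":26.5,"dy":18,"dz":0,"roll":0,"jaw":1},{"dx":26.5,"dy":18,"dz":0,"roll":0,"jaw":1},{"dx":26.5,"dy":18,"dz":0,"roll":0,"jaw":1},{"dx":26.5,"dy":18,"dz":0,"roll":0,"jaw":1},{"dx":26.5,"dy":18,"dz":0,"roll":0,"jaw":1},{"dx":26.5,"dy":18,"dz":0,"roll":0,"jaw":1},{"dx":26.5,"dy":18,"dz":0,"roll":0,"jaw":1},{"dx":26.5,"dy":18,"dz":0,"roll":0,"jaw":1}]}}

```text
time_s: 2.1
ee_pos: [0.3705, -0.1935, 0.2055]
eef_rot: [3.142, 0.0, 1.614]
force: [0.5, 0.5, -0.4]
grip_width: 0.0004
grip_force: 0.0
```

>>> {"api": "send_rows", "payload": {"rows": [{"dx":26.5,"dy":18,"dz":0,"roll":0,"jaw":1},{"dx":26.5,"dy":18,"dz":0,"roll":0,"jaw":1},{"dx":26.5,"dy":18,"dz":0,"roll":0,"jaw":1},{"dx":26.5,"dy":18,"dz":0,"roll":0,"jaw":1},{"dx":26.5,"dy":18,"dz":0,"roll":0,"jaw":1},{"dx":26.5,"dy":18,"dz":0,"roll":0,"jaw":1},{"dx":26.5,"dy":18,"dz":0,"roll":0,"jaw":1},{"dx":26.5,"dy":18,"dz":0,"roll":0,"jaw":1},{"dx":26.5,"dy":18,"dz":0,"roll":0,"jaw":1},{"dx":26.5,"dy":18,"dz":0,"roll":0,"jaw":1},{"dx":20,"dy":14,"dz":0,"roll":0,"jaw":1},{"dx":0,"dy":0,"dz":0,"roll":0,"jaw":1}]}}

```text
time_s: 3.1
ee_pos: [0.5511, 0.1022, 0.2047]
eef_rot: [-3.141, -0.0, 1.618]
force: [-0.3, 0.6, -0.2]
grip_width: 0.0006
grip_force: 0.0
```

>>> {"api": "send_rows", "payload": {"rows": [{"dx":10.5,"dy":8,"dz":0,"roll":0,"jaw":1},{"dx":10,"dy":8,"dz":15,"roll":0,"jaw":1},{"dx":10,"dy":7.5,"dz":20,"roll":0,"jaw":1},{"dx":0,"dy":0,"dz":20,"roll":0,"jaw":1},{"dx":0,"dy":0,"dz":20,"roll":0,"jaw":1},{"dx":0,"dy":0,"dz":15,"roll":0,"jaw":1},{"dx":0,"dy":0,"dz":10,"roll":0,"jaw":1},{"dx":0,"dy":0,"dz":0,"roll":0,"jaw":1},{"dx":0,"dy":0,"dz":0,"roll":0,"jaw":1}]}}

```text
time_s: 3.85
ee_pos: [0.572, 0.1304, 0.1057]
eef_rot: [-3.141, 0.0, 1.617]
force: [-0.6, 0.3, 0.3]
grip_width: 0.0004
grip_force: 0.0
```

```bash
python3 - <<'E'
from h import *
f,W,c=cam('side'); save('s1.png',f[70:200,200:420],3)
o=get_obs();print(o['ee_pos'],o['force'])
E
```

```text
[0.57239842 0.13051142 0.10639321] [ 1.00380092  0.35437621 -0.34553531]
```

View pics/s1.png

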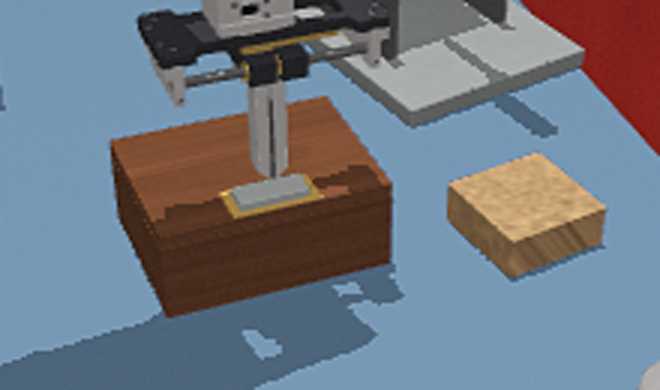

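The fingers at (270,170) are above the pad at (270,195) and centred on it. I'll press now.

>>> {"api": "send_rows", "payload": {"rows": [{"dx":0,"dy":0,"dz":6,"roll":0,"jaw":1},{"dx":0,"dy":0,"dz":5,"roll":0,"jaw":1},{"dx":0,"dy":0,"dz":2,"roll":0,"jaw":1},{"dx":0,"dy":0,"dz":1,"roll":0,"jaw":1},{"dx":0,"dy":0,"dz":1,"roll":0,"jaw":1},{"dx":0,"dy":0,"dz":1,"roll":0,"jaw":1},{"dx":0,"dy":0,"dz":1,"roll":0,"jaw":1},{"dx":0,"dy":0,"dz":1,"roll":0,"jaw":1}]}}

```text
time_s: 4.57
ee_pos: [0.5721, 0.1308, 0.0876]
eef_rot: [3.141, -0.0, 1.619]
force: [-2.5, -0.8, 3.1]
grip_width: 0.0003
grip_force: 1.8
```

>>> {"api": "send_rows", "payload": {"rows": [{"dx":0,"dy":0,"dz":1,"roll":0,"jaw":1},{"dx":0,"dy":0,"dz":1,"roll":0,"jaw":1},{"dx":0,"dy":0,"dz":1,"roll":0,"jaw":1},{"dx":0,"dy":0,"dz":0,"roll":0,"jaw":1}]}}

```text
time_s: 4.9
ee_pos: [0.5721, 0.1305, 0.0847]
eef_rot: [3.141, 0.0, 1.619]
force: [-3.3, -1.9, 6.6]
grip_width: 0.0005
grip_force: 3.1
```

```bash
python3 - <<'E'
import numpy as np
th=np.r_[0,1.5,3:91:3]
a=np.radians(th);s=136-16*th/90
y=-s*np.cos(a)+15*np.sin(a);z=s*np.sin(a)+15*np.cos(a)
for i,(t,dy,dz) in enumerate(zip(th[1:],np.diff(y),-np.diff(z))):print(i,t,round(dy,1),round(dz,1))
E
```

```text
0 1.5 0.7 -3.5
1 3.0 0.8 -3.5
2 6.0 1.9 -7.0
3 9.0 2.2 -6.8
4 12.0 2.6 -6.7
5 15.0 2.9 -6.5
6 18.0 3.2 -6.3
7 21.0 3.6 -6.1
8 24.0 3.9 -5.9
9 27.0 4.2 -5.6
10 30.0 4.4 -5.4
11 33.0 4.7 -5.1
12 36.0 4.9 -4.9
13 39.0 5.2 -4.6
14 42.0 5.4 -4.3
15 45.0 5.6 -4.0
16 48.0 5.8 -3.6
17 51.0 5.9 -3.3
18 54.0 6.1 -3.0
19 57.0 6.2 -2.7
20 60.0 6.3 -2.3
21 63.0 6.4 -2.0
22 66.0 6.5 -1.6
23 69.0 6.5 -1.3
24 72.0 6.5 -0.9
25 75.0 6.5 -0.6
26 78.0 6.5 -0.2
27 81.0 6.5 0.1
28 84.0 6.5 0.5
29 87.0 6.4 0.8
30 90.0 6.3 1.2
```

>>> {"api": "send_rows", "payload": {"rows": [{"dx":0.4,"dy":0,"dz":-2,"roll":0,"jaw":1},{"dx":0.5,"dy":0,"dz":-3,"roll":0,"jaw":1},{"dx":1,"dy":0,"dz":-4,"roll":0,"jaw":1},{"dx":1.5,"dy":0,"dz":-5,"roll":0,"jaw":1},{"dx":2.2,"dy":0,"dz":-6.8,"roll":0,"jaw":1},{"dx":2.6,"dy":0,"dz":-6.7,"roll":0,"jaw":1}]}}

```text
time_s: 5.4
ee_pos: [0.5718, 0.1391, 0.1129]
eef_rot: [3.141, -0.0, 1.619]
force: [0.2, -2.3, 3.5]
grip_width: 0.0003
grip_force: 1.7
```

```bash
python3 - <<'E'
from h import *
f,W,c=cam('side'); save('s2.png',f[50:200,200:420],3)
o=get_obs();print(o['ee_pos'],o['force'])
E
```

```text
[0.57216113 0.1397563  0.11431415] [-1.6193468  -0.28809972  4.19072233]
```

View pics/s2.png

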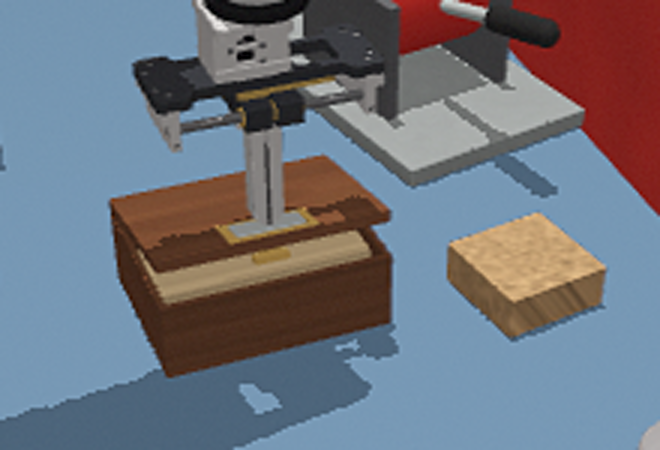

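The catch has released and the lid is at about 12°, held under the fingers at (267,220). I'll keep following the arc.

>>> {"api": "send_rows", "payload": {"rows": [{"dx":2.9,"dy":0,"dz":-6.5,"roll":0,"jaw":1},{"dx":3.2,"dy":0,"dz":-6.3,"roll":0,"jaw":1},{"dx":3.6,"dy":0,"dz":-6.1,"roll":0,"jaw":1},{"dx":3.9,"dy":0,"dz":-5.9,"roll":0,"jaw":1},{"dx":4.2,"dy":0,"dz":-5.6,"roll":0,"jaw":1},{"dx":4.4,"dy":0,"dz":-5.4,"roll":0,"jaw":1},{"dx":4.7,"dy":0,"dz":-5.1,"roll":0,"jaw":1},{"dx":4.9,"dy":0,"dz":-4.9,"roll":0,"jaw":1},{"dx":5.2,"dy":0,"dz":-4.6,"roll":0,"jaw":1},{"dx":5.4,"dy":0,"dz":-4.3,"roll":0,"jaw":1},{"dx":5.6,"dy":0,"dz":-4,"roll":0,"jaw":1}]}}

```text
time_s: 6.37
ee_pos: [0.5692, 0.1875, 0.1711]
eef_rot: [-3.142, -0.0, 1.619]
force: [0.5, -0.2, 3.7]
grip_width: 0.0003
grip_force: 1.7
```

>>> {"api": "send_rows", "payload": {"rows": [{"dx":5.8,"dy":0,"dz":-3.6,"roll":0,"jaw":1},{"dx":5.9,"dy":0,"dz":-3.3,"roll":0,"jaw":1},{"dx":6.1,"dy":0,"dz":-3,"roll":0,"jaw":1},{"dx":6.2,"dy":0,"dz":-2.7,"roll":0,"jaw":1},{"dx":6.3,"dy":0,"dz":-2.3,"roll":0,"jaw":1},{"dx":6.4,"dy":0,"dz":-2,"roll":0,"jaw":1}]}}

```text
time_s: 6.87
ee_pos: [0.5675, 0.2242, 0.1878]
eef_rot: [3.142, -0.0, 1.619]
force: [-1.5, 1.9, 5.1]
grip_width: 0.0007
grip_force: 1.8
```

```bash
python3 - <<'E'
from h import *
f,W,c=cam('side'); save('s3.png',f[30:190,200:420],3)
o=get_obs();print(o['ee_pos'],o['force'])
E
```

```text
[0.56744152 0.2252608  0.18812465] [-0.25323227  4.23190228  4.35946772]
```

View pics/s3.png

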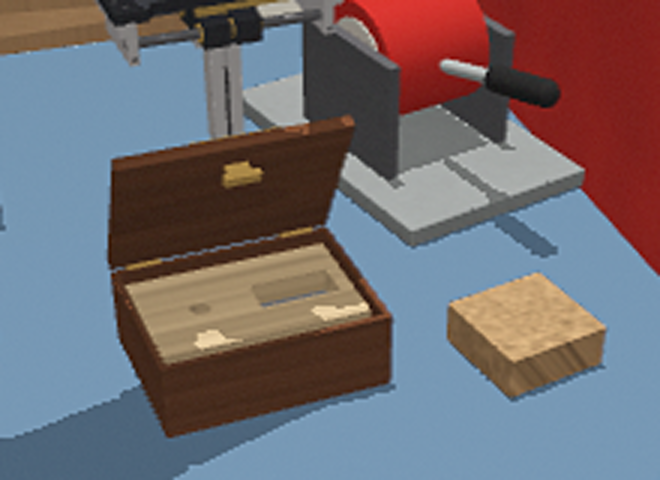

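The lid is at about 63° with the fingers behind it at (225,110). The bore shows at (200,308). Before going on, I'll check that the space behind the lid is clear for the hand.

```bash
python3 - <<'E'
from h import *
np.set_printoptions(precision=3,suppress=True)
for n in('top','side'):
    W=np.load('/tmp/%s0.npz'%n)['W'];p=W[np.isfinite(W[...,2])]
    for x0 in(.45,.5,.55,.6,.65,.7,.75):
        q=p[(p[:,0]>x0)&(p[:,0]<x0+.05)&(p[:,1]>.28)&(p[:,1]<.42)]
        if len(q):print(n,x0,[round(float(np.nanmax(q[(q[:,1]>a)&(q[:,1]<a+.035),2],initial=0)),3) for a in(.28,.315,.35,.385)])
E
```

```text
top 0.45 [0.005, 0.005, 0.005, 0.004]
top 0.5 [0.006, 0.005, 0.006, 0.005]
top 0.55 [0.005, 0.005, 0.004, 0.005]
top 0.6 [0.005, 0.006, 0.006, 0.007]
top 0.65 [0.005, 0.005, 0.005, 0.005]
top 0.7 [0.004, 0.006, 0.022, 0.024]
top 0.75 [0.024, 0.024, 0.025, 0.144]
side 0.45 [0.004, 0.005, 0.004, 0.004]
side 0.5 [0.0, 0.0, 0.003, 0.005]
side 0.55 [0.0, 0.0, 0.003, 0.005]
side 0.6 [0.0, 0.0, 0.002, 0.003]
side 0.65 [0.0, 0.0, 0.003, 0.005]
side 0.7 [0.004, 0.017, 0.022, 0.022]
side 0.75 [0.022, 0.026, 0.024, 0.143]
```

>>> {"api": "send_rows", "payload": {"rows": [{"dx":6.5,"dy":0,"dz":-1.6,"roll":0,"jaw":1},{"dx":6.5,"dy":0,"dz":-1.3,"roll":0,"jaw":1},{"dx":6.5,"dy":0,"dz":-0.9,"roll":0,"jaw":1},{"dx":6.5,"dy":0,"dz":-0.6,"roll":0,"jaw":1},{"dx":6.5,"dy":0,"dz":-0.2,"roll":0,"jaw":1},{"dx":6.5,"dy":0,"dz":0.1,"roll":0,"jaw":1},{"dx":6.5,"dy":0,"dz":0.5,"roll":0,"jaw":1},{"dx":6.4,"dy":0,"dz":0.8,"roll":0,"jaw":1},{"dx":6.3,"dy":0,"dz":1.2,"roll":0,"jaw":1}]}}

```text
time_s: 7.67
ee_pos: [0.5646, 0.2824, 0.1894]
eef_rot: [-3.142, -0.0, 1.619]
force: [-0.1, 4.1, 4.0]
grip_width: 0.0005
grip_force: 2.1
```

>>> {"api": "send_rows", "payload": {"rows": [{"dx":5,"dy":0,"dz":1,"roll":0,"jaw":1},{"dx":5,"dy":0,"dz":1,"roll":0,"jaw":1},{"dx":5,"dy":0,"dz":1,"roll":0,"jaw":1},{"dx":4,"dy":0,"dz":1,"roll":0,"jaw":1},{"dx":4,"dy":0,"dz":1,"roll":0,"jaw":1},{"dx":4,"dy":0,"dz":1,"roll":0,"jaw":1},{"dx":3,"dy":0,"dz":0,"roll":0,"jaw":1},{"dx":3,"dy":0,"dz":0,"roll":0,"jaw":1},{"dx":3,"dy":0,"dz":0,"roll":0,"jaw":1}]}}

```text
time_s: 8.42
ee_pos: [0.563, 0.3172, 0.1831]
eef_rot: [-3.141, 0.001, 1.619]
force: [0.5, -0.7, -0.7]
grip_width: 0.0005
grip_force: 0.0
```

The force is gone, so the lid rests on its stop. I'll back off, go up over it and head for the gauge.

>>> {"api": "send_rows", "payload": {"rows": [{"dx":8,"dy":0,"dz":0,"roll":0,"jaw":1},{"dx":8,"dy":0,"dz":-5,"roll":0,"jaw":1},{"dx":0,"dy":0,"dz":-25,"roll":0,"jaw":1},{"dx":0,"dy":0,"dz":-30,"roll":0,"jaw":1},{"dx":0,"dy":0,"dz":-30,"roll":0,"jaw":1},{"dx":0,"dy":0,"dz":-30,"roll":0,"jaw":1},{"dx":0,"dy":0,"dz":0,"roll":0,"jaw":1}]}}

```text
time_s: 9.0
ee_pos: [0.563, 0.3345, 0.3107]
eef_rot: [3.133, -0.004, 1.619]
force: [-0.0, 0.0, 2.0]
grip_width: 0.0003
grip_force: 0.0
```

>>> {"api": "send_rows", "payload": {"rows": [{"dx":-30,"dy":1.2,"dz":0,"roll":0,"jaw":1},{"dx":-30,"dy":1.2,"dz":0,"roll":0,"jaw":1},{"dx":-30,"dy":1.2,"dz":0,"roll":0,"jaw":1},{"dx":-30,"dy":1.2,"dz":0,"roll":0,"jaw":1},{"dx":-30,"dy":1.2,"dz":0,"roll":0,"jaw":0},{"dx":-30,"dy":1.2,"dz":0,"roll":0,"jaw":-0.3},{"dx":-30,"dy":1.2,"dz":0,"roll":0,"jaw":-0.3},{"dx":-30,"dy":1.2,"dz":0,"roll":0,"jaw":-0.3},{"dx":-30,"dy":1.2,"dz":0,"roll":0,"jaw":-0.3},{"dx":-30,"dy":1.2,"dz":0,"roll":0,"jaw":-0.3},{"dx":-30,"dy":1.2,"dz":0,"roll":0,"jaw":-0.3},{"dx":-30,"dy":1.2,"dz":0,"roll":0,"jaw":-0.3}]}}

```text
time_s: 10.0
ee_pos: [0.5941, -0.0265, 0.3037]
eef_rot: [3.142, 0.0, 1.619]
force: [1.0, -0.1, 0.1]
grip_width: 0.0498
grip_force: 0.0
```

>>> {"api": "send_rows", "payload": {"rows": [{"dx":-30,"dy":1.2,"dz":0,"roll":0,"jaw":-0.3},{"dx":-30,"dy":1.2,"dz":0,"roll":0,"jaw":-0.3},{"dx":-30,"dy":1.2,"dz":0,"roll":0,"jaw":-0.3},{"dx":-30,"dy":1.2,"dz":0,"roll":0,"jaw":-0.3},{"dx":-30,"dy":1.2,"dz":0,"roll":0,"jaw":-0.3},{"dx":-30,"dy":1.2,"dz":0,"roll":0,"jaw":-0.3},{"dx":-30,"dy":1.2,"dz":0,"roll":0,"jaw":-0.3},{"dx":-25,"dy":1,"dz":0,"roll":0,"jaw":-0.3},{"dx":-15,"dy":1,"dz":0,"roll":0,"jaw":-0.3},{"dx":0,"dy":0,"dz":0,"roll":0,"jaw":-0.3},{"dx":0,"dy":0,"dz":0,"roll":0,"jaw":-0.3}]}}

```text
time_s: 10.92
ee_pos: [0.6166, -0.2746, 0.303]
eef_rot: [-3.141, -0.0, 1.618]
force: [-0.6, 0.1, -0.5]
grip_width: 0.0612
grip_force: 0.0
```

```bash
python3 - <<'E'
from h import *
from scipy.optimize import least_squares
np.set_printoptions(precision=4,suppress=True)
o=get_obs();print(o['ee_pos'],o['eef_rot'],o['grip_width'])
f,W,c=cam('top'); fs,Ws,cs=cam('side')
a=f[140:300,130:290];b=fs[60:220,200:360]; save('open.png',np.hstack([a,b]),2.4)
np.savez('/tmp/open.npz',f=f,W=W,fs=fs,Ws=Ws)
# lid angle from points above the case
m=(W[...,2]>.09)&(W[...,2]<.23)&(W[...,0]>.47)&(W[...,0]<.67)&(W[...,1]>.2)&(W[...,1]<.33)
for n,w in(('top',W),('side',Ws)):
    m=(w[...,2]>.1)&(w[...,2]<.21)&(w[...,0]>.48)&(w[...,0]<.66)&(w[...,1]>.2)&(w[...,1]<.33)
    p=w[m]; 
    if len(p)>30:
        A=np.c_[p[:,0],p[:,2],np.ones(len(p))];k=np.linalg.lstsq(A,p[:,1],rcond=None)[0];print(n,len(p),'dy/dz',k,'lean deg',np.degrees(np.arctan(k[1])))
# bore : low/dark points in insert
for n,w in(('top',W),('side',Ws)):
    m=(abs(w[...,0]-.530)<.02)&(abs(w[...,1]-.194)<.02)
    q=m&(w[...,2]<.052); print(n,'low',q.sum(),w[q].mean(0) if q.any() else '',w[m][:,2].max(),w[q][:,2].min() if q.any() else '')
E
```

```text
[ 0.6166 -0.2746  0.303 ] [-3.141  -0.0004  1.6184] 0.061230987657394
top 2162 dy/dz [0.0528 0.1793 0.2166] lean deg 10.162579629446832
side 2876 dy/dz [0.0525 0.1743 0.2175] lean deg 9.888890667736597
top low 36 [0.5328 0.1992 0.0293] 0.061942736582070446 0.009783086237923658
side low 9 [0.5295 0.2019 0.0489] 0.06217197694746347 0.04551496703665816
```

View pics/open.png

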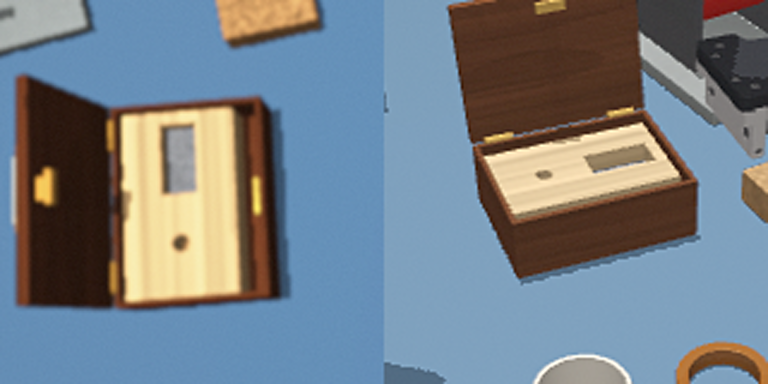

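The lid is fully open at 10° past upright, and the bore shows in the top crop at (180,242). I'll refine the bore position.

```bash
cat >> h.py <<'E'
def ray(cm,u,v,z):
    K,R,t=cm; d=R.T@np.linalg.inv(K)@np.array([u,v,1.]); o=-R.T@t
    return o+d*(z-o[2])/d[2]
def dark(f,cm,xy,z,r=8,pol=0):
    K,R,t=cm; p=K@(R@np.array([*xy,z])+t);u,v=np.round(p[:2]/p[2]).astype(int)
    g=f.astype(float).sum(2)[v-r:v+r+1,u-r:u+r+1]; w=np.clip(np.median(g)*.93-g,0,None)
    n,l,st,ce=cv2.connectedComponentsWithStats((w>0).astype(np.uint8)); i=1+np.argmax(st[1:,4]); w=np.where(l==i,np.minimum(w,120),0)
    yy,xx=np.mgrid[-r:r+1,-r:r+1]
    return u+(w*xx).sum()/w.sum(),v+(w*yy).sum()/w.sum(),(w>0).sum()
E
python3 - <<'E'
from h import *
np.set_printoptions(precision=4,suppress=True)
for n in('top','side'):
    f,W,c=cam(n); u,v,k=dark(f,c,(.530,.196),.058); print(n,u,v,k,ray(c,u,v,.058))
    m=(abs(W[...,0]-.57)<.09)&(abs(W[...,1]-.18)<.06); print(np.median(W[m][:,2]))
    # gauge handle top disc
    q=(W[...,2]>.151)&(W[...,2]<.160)&(np.hypot(W[...,0]-.618,W[...,1]+.2865)<.018); p=W[q]; print('handle',len(p),(p.min(0)+p.max(0))/2,p.mean(0))
E
```

```text
top 204.7243458894161 240.74040089086859 57 [0.5289 0.1937 0.058 ]
0.05605604352786337Traceback (most recent call last):
  File "<stdin>", line 7, in <module>
    return umr_minimum(a, axis, None, out, keepdims, initial, where)
ValueError: zero-size array to reduction operation minimum which has no identity
```

>>> {"api": "send_rows", "payload": {"rows": [{"dx":-6,"dy":1,"dz":0,"roll":0,"jaw":-0.3},{"dx":-6,"dy":1,"dz":0,"roll":0,"jaw":-0.3},{"dx":0,"dy":0,"dz":30,"roll":0,"jaw":-0.3},{"dx":0,"dy":0,"dz":30,"roll":0,"jaw":-0.3},{"dx":0,"dy":0,"dz":30,"roll":0,"jaw":-0.3},{"dx":0,"dy":0,"dz":20,"roll":0,"jaw":-0.3},{"dx":0,"dy":0,"dz":10,"roll":0,"jaw":-0.3},{"dx":0,"dy":0,"dz":0,"roll":0,"jaw":-0.3},{"dx":0,"dy":0,"dz":0,"roll":0,"jaw":-0.3}]}}

```text
time_s: 11.82
ee_pos: [0.6194, -0.2867, 0.1845]
eef_rot: [3.141, 0.0, 1.619]
force: [-0.5, -0.4, 0.5]
grip_width: 0.0613
grip_force: 0.0
```

>>> {"api": "send_rows", "payload": {"rows": [{"dx":-0.5,"dy":-1,"dz":20,"roll":0,"jaw":-0.3},{"dx":0,"dy":-1,"dz":20,"roll":0,"jaw":-0.3},{"dx":0,"dy":0,"dz":20,"roll":0,"jaw":-0.3},{"dx":0,"dy":0,"dz":13,"roll":0,"jaw":-0.3},{"dx":0,"dy":0,"dz":0,"roll":0,"jaw":-0.3},{"dx":0,"dy":0,"dz":0,"roll":0,"jaw":-0.3}]}}

```text
time_s: 12.32
ee_pos: [0.6176, -0.2873, 0.1117]
eef_rot: [3.141, 0.001, 1.619]
force: [0.4, -0.1, 1.0]
grip_width: 0.0615
grip_force: 0.0
```

```bash
python3 - <<'E'
from h import *
np.set_printoptions(precision=4,suppress=True)
f,W,c=cam('side'); save('g1.png',f[140:330,270:490],3)
u,v,k=dark(f,c,(.529,.194),.058); print(u,v,k,ray(c,u,v,.058)); o=get_obs();print(o['ee_pos'],o['force'])
E
```

```text
266.12267353036356 132.3537400374794 25 [0.527  0.1936 0.058 ]
[ 0.6179 -0.2874  0.1124] [0.0353 0.623  0.9241]
```

View pics/g1.png

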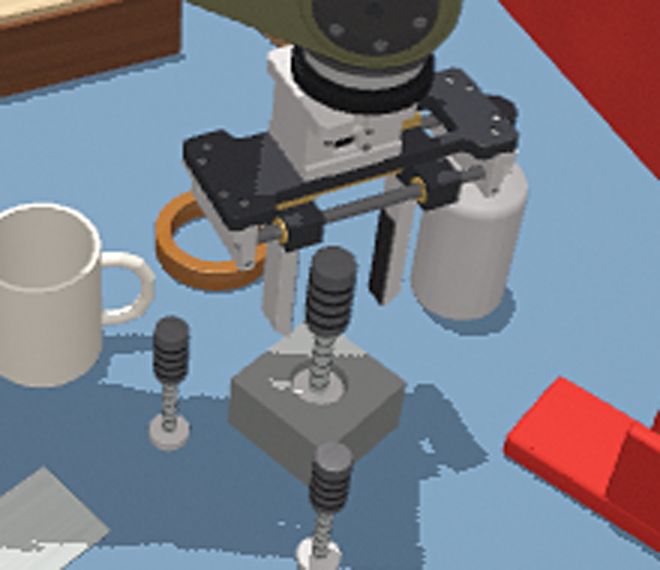

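The gauge handle at (330,290) sits between the open fingers at (280,300) and (390,280), in line with them. I'll close the grip.

>>> {"api": "send_rows", "payload": {"rows": [{"dx":0,"dy":0,"dz":0,"roll":0,"jaw":0.2},{"dx":0,"dy":0,"dz":0,"roll":0,"jaw":0.3},{"dx":0,"dy":0,"dz":0,"roll":0,"jaw":0.4},{"dx":0,"dy":0,"dz":0,"roll":0,"jaw":0.6},{"dx":0,"dy":0,"dz":0,"roll":0,"jaw":0.8},{"dx":0,"dy":0,"dz":0,"roll":0,"jaw":1},{"dx":0,"dy":0,"dz":0,"roll":0,"jaw":1},{"dx":0,"dy":0,"dz":0,"roll":0,"jaw":1}], "force": 25}}

```text
time_s: 13.03
ee_pos: [0.6171, -0.2871, 0.1107]
eef_rot: [3.142, 0.0, 1.619]
force: [-0.7, -0.1, 1.9]
grip_width: 0.0277
grip_force: 25.0
```

>>> {"api": "send_rows", "payload": {"rows": [{"dx":0,"dy":0,"dz":-4,"roll":0,"jaw":1},{"dx":0,"dy":0,"dz":-10,"roll":0,"jaw":1},{"dx":0,"dy":0,"dz":-16,"roll":0,"jaw":1},{"dx":0,"dy":0,"dz":-20,"roll":0,"jaw":1},{"dx":0,"dy":0,"dz":-20,"roll":0,"jaw":1},{"dx":0,"dy":0,"dz":-20,"roll":0,"jaw":1},{"dx":0,"dy":0,"dz":-20,"roll":0,"jaw":1},{"dx":0,"dy":0,"dz":-20,"roll":0,"jaw":1},{"dx":0,"dy":0,"dz":-15,"roll":0,"jaw":1},{"dx":0,"dy":0,"dz":-10,"roll":0,"jaw":1},{"dx":0,"dy":0,"dz":-5,"roll":0,"jaw":1},{"dx":0,"dy":0,"dz":0,"roll":0,"jaw":1}]}}

```text
time_s: 14.03
ee_pos: [0.6173, -0.2871, 0.2715]
eef_rot: [3.14, 0.001, 1.619]
force: [0.1, -0.4, -1.3]
grip_width: 0.0275
grip_force: 25.0
```

>>> {"api": "send_rows", "payload": {"rows": [{"dx":10,"dy":-1.5,"dz":0,"roll":0,"jaw":1},{"dx":20,"dy":-3,"dz":0,"roll":0,"jaw":1},{"dx":25,"dy":-3.5,"dz":0,"roll":0,"jaw":1},{"dx":25,"dy":-3.5,"dz":0,"roll":0,"jaw":1},{"dx":25,"dy":-3.5,"dz":0,"roll":0,"jaw":1},{"dx":25,"dy":-3.5,"dz":0,"roll":0,"jaw":1},{"dx":25,"dy":-3.5,"dz":0,"roll":0,"jaw":1},{"dx":25,"dy":-3.5,"dz":0,"roll":0,"jaw":1},{"dx":25,"dy":-3.5,"dz":0,"roll":0,"jaw":1},{"dx":25,"dy":-3.5,"dz":0,"roll":0,"jaw":1},{"dx":25,"dy":-3.5,"dz":0,"roll":0,"jaw":1},{"dx":25,"dy":-3.5,"dz":0,"roll":0,"jaw":1}]}}

```text
time_s: 15.03
ee_pos: [0.5629, -0.0075, 0.2694]
eef_rot: [-3.14, -0.0, 1.62]
force: [-0.6, 0.0, -2.7]
grip_width: 0.0275
grip_force: 25.0
```

>>> {"api": "send_rows", "payload": {"rows": [{"dx":25,"dy":-3.5,"dz":0,"roll":0,"jaw":1},{"dx":25,"dy":-3.5,"dz":0,"roll":0,"jaw":1},{"dx":25,"dy":-3.5,"dz":0,"roll":0,"jaw":1},{"dx":25,"dy":-3.5,"dz":0,"roll":0,"jaw":1},{"dx":25,"dy":-3.5,"dz":0,"roll":0,"jaw":1},{"dx":25,"dy":-3.5,"dz":0,"roll":0,"jaw":1},{"dx":25,"dy":-3.5,"dz":0,"roll":0,"jaw":1},{"dx":18,"dy":-2,"dz":0,"roll":0,"jaw":1},{"dx":8,"dy":0,"dz":0,"roll":0,"jaw":1},{"dx":0,"dy":0,"dz":0,"roll":0,"jaw":1},{"dx":0,"dy":0,"dz":0,"roll":0,"jaw":1}]}}

```text
time_s: 15.95
ee_pos: [0.5276, 0.1899, 0.2699]
eef_rot: [-3.141, 0.0, 1.62]
force: [0.2, -0.2, -2.0]
grip_width: 0.0276
grip_force: 25.0
```

>>> {"api": "send_rows", "payload": {"rows": [{"dx":2,"dy":0.5,"dz":10,"roll":0,"jaw":1},{"dx":2,"dy":0.5,"dz":20,"roll":0,"jaw":1},{"dx":0,"dy":0,"dz":20,"roll":0,"jaw":1},{"dx":0,"dy":0,"dz":15,"roll":0,"jaw":1},{"dx":0,"dy":0,"dz":10,"roll":0,"jaw":1},{"dx":0,"dy":0,"dz":8,"roll":0,"jaw":1},{"dx":0,"dy":0,"dz":0,"roll":0,"jaw":1},{"dx":0,"dy":0,"dz":0,"roll":0,"jaw":1}]}}

```text
time_s: 16.62
ee_pos: [0.5289, 0.194, 0.1878]
eef_rot: [3.141, -0.0, 1.619]
force: [-0.8, -0.1, -2.0]
grip_width: 0.0278
grip_force: 25.0
```

```bash
python3 - <<'E'
from h import *
np.set_printoptions(precision=4,suppress=True)
f,W,c=cam('side'); o=get_obs();print(o['ee_pos'],o['force'],o['eef_rot'])
np.savez('/tmp/al.npz',f=f,W=W); 
K,R,t=c
for p in((.5285,.1938,.058),(*o['ee_pos'][:2],o['ee_pos'][2]-.106),(*o['ee_pos'][:2],o['ee_pos'][2])):
    q=K@(R@np.array(p)+t);print(q[:2]/q[2])
u,v,k=dark(f,c,(.5285,.1938),.058); print(u,v,k,ray(c,u,v,.058))
save('al.png',f[70:160,215:325],6)
E
```

```text
[0.5291 0.1941 0.1882] [-0.2998 -0.2378 -2.0715] [ 3.1406 -0.0002  1.619 ]
[266.6567 132.2039]
[266.2278 124.1384]
[263.3428  86.7232]
268.25729262860557 138.74156662502037 46 [0.525  0.1651 0.058 ]
```

View pics/al.png

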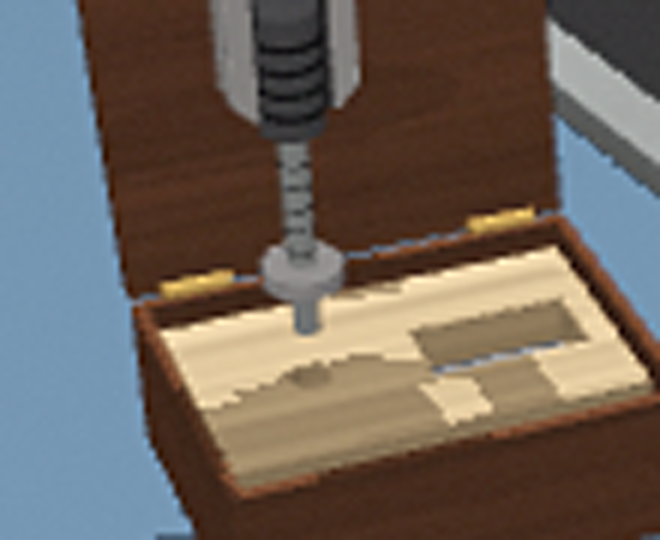

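The tip at crop (308,331), or pixel (266.3,125.2), is straight above the bore at (310,375), or pixel (266.7,132.5). Both match the predicted positions to well under 1 mm, so I'll lower it gently.

>>> {"api": "send_rows", "payload": {"rows": [{"dx":0,"dy":0,"dz":8,"roll":0,"jaw":1},{"dx":0,"dy":0,"dz":7,"roll":0,"jaw":1},{"dx":0,"dy":0,"dz":4,"roll":0,"jaw":1},{"dx":0,"dy":0,"dz":3,"roll":0,"jaw":1},{"dx":0,"dy":0,"dz":3,"roll":0,"jaw":1},{"dx":0,"dy":0,"dz":3,"roll":0,"jaw":1},{"dx":0,"dy":0,"dz":3,"roll":0,"jaw":1},{"dx":0,"dy":0,"dz":0,"roll":0,"jaw":1}]}}

```text
time_s: 17.33
ee_pos: [0.5285, 0.1942, 0.1559]
eef_rot: [-3.141, 0.0, 1.619]
force: [0.2, -0.2, -1.9]
grip_width: 0.0275
grip_force: 25.0
```

Force unchanged with the tip about 8 mm below the mouth: it has entered. I'll continue slowly.

>>> {"api": "send_rows", "payload": {"rows": [{"dx":0,"dy":0,"dz":2.5,"roll":0,"jaw":1},{"dx":0,"dy":0,"dz":2.5,"roll":0,"jaw":1},{"dx":0,"dy":0,"dz":2.5,"roll":0,"jaw":1},{"dx":0,"dy":0,"dz":2.5,"roll":0,"jaw":1},{"dx":0,"dy":0,"dz":2.5,"roll":0,"jaw":1},{"dx":0,"dy":0,"dz":2.5,"roll":0,"jaw":1},{"dx":0,"dy":0,"dz":2.5,"roll":0,"jaw":1},{"dx":0,"dy":0,"dz":2.5,"roll":0,"jaw":1},{"dx":0,"dy":0,"dz":0,"roll":0,"jaw":1}]}}

```text
time_s: 18.08
ee_pos: [0.5286, 0.1942, 0.1362]
eef_rot: [-3.141, 0.0, 1.619]
force: [-0.0, 0.3, -3.0]
grip_width: 0.0278
grip_force: 25.0
```

>>> {"api": "send_rows", "payload": {"rows": [{"dx":0,"dy":0,"dz":2,"roll":0,"jaw":1},{"dx":0,"dy":0,"dz":1,"roll":0,"jaw":1},{"dx":0,"dy":0,"dz":1,"roll":0,"jaw":1},{"dx":0,"dy":0,"dz":0,"roll":0,"jaw":1}]}}

```text
time_s: 18.42
ee_pos: [0.5287, 0.1942, 0.1324]
eef_rot: [3.142, 0.0, 1.619]
force: [0.4, -0.2, -0.9]
grip_width: 0.0274
grip_force: 25.0
```

>>> {"api": "send_rows", "payload": {"rows": [{"dx":0,"dy":0,"dz":1,"roll":0,"jaw":1},{"dx":0,"dy":0,"dz":1,"roll":0,"jaw":1},{"dx":0,"dy":0,"dz":1,"roll":0,"jaw":1},{"dx":0,"dy":0,"dz":0,"roll":0,"jaw":1}]}}

```text
time_s: 18.75
ee_pos: [0.5287, 0.1942, 0.1294]
eef_rot: [3.142, -0.0, 1.619]
force: [0.8, -0.4, -1.0]
grip_width: 0.0276
grip_force: 25.0
```

>>> {"api": "send_rows", "payload": {"rows": [{"dx":0,"dy":0,"dz":1,"roll":0,"jaw":1},{"dx":0,"dy":0,"dz":1,"roll":0,"jaw":1},{"dx":0,"dy":0,"dz":1,"roll":0,"jaw":1},{"dx":0,"dy":0,"dz":0,"roll":0,"jaw":1}]}}

```text
time_s: 19.08
ee_pos: [0.5287, 0.1942, 0.1263]
eef_rot: [-3.141, 0.0, 1.619]
force: [0.3, -0.7, -2.0]
grip_width: 0.0276
grip_force: 25.0
```

The force doesn't show the collar's friction clearly, so I'll look.

```bash
python3 - <<'E'
from h import *
np.set_printoptions(precision=4,suppress=True)
f,W,c=cam('side'); save('al2.png',f[70:160,215:325],6)
for i in range(6):
    cam('top'); o=get_obs();print(o['ee_pos'],o['force'],o['tau'][1:3])
E
```

```text
[0.5286 0.1942 0.1263] [-0.669   0.0743 -1.6363] [-57.7959 -33.6093]
[0.5286 0.1942 0.1264] [ 0.4909 -0.4755 -1.5533] [-57.889 -33.729]
[0.5286 0.1942 0.1263] [ 0.3203 -0.1913 -1.9282] [-57.9236 -33.7732]
[0.5286 0.1942 0.1264] [ 0.7055 -0.0481 -2.8459] [-57.9046 -33.7564]
[0.5286 0.1942 0.1264] [-0.6177 -0.8201 -1.3637] [-57.8825 -33.7385]
[0.5286 0.1942 0.1264] [-0.3411  1.1073 -1.1075] [-57.8695 -33.7284]
```

View pics/al2.png

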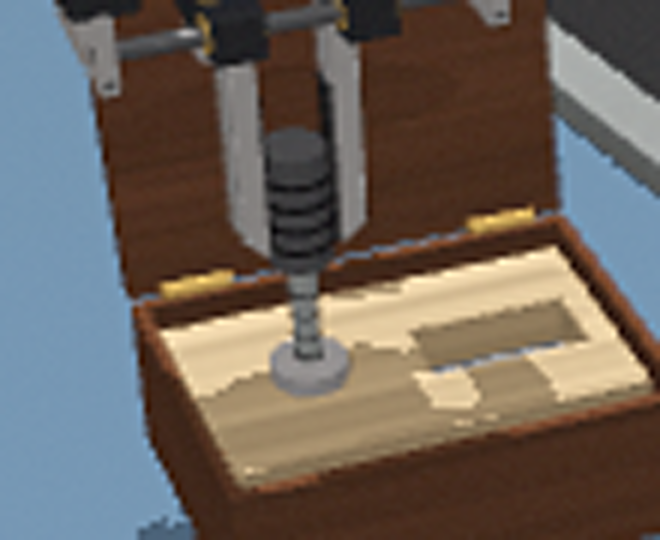

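The collar is flat on the wood at (310,365) and less rod shows above it, so it is sliding. The bottom is not reached yet; I'll go on in short steps.

>>> {"api": "send_rows", "payload": {"rows": [{"dx":0,"dy":0,"dz":1,"roll":0,"jaw":1},{"dx":0,"dy":0,"dz":1,"roll":0,"jaw":1}]}}

```text
time_s: 19.6
ee_pos: [0.5287, 0.1943, 0.1247]
eef_rot: [3.141, -0.0, 1.619]
force: [-0.8, -0.4, 0.6]
grip_width: 0.0274
grip_force: 25.0
```

>>> {"api": "send_rows", "payload": {"rows": [{"dx":0,"dy":0,"dz":1,"roll":0,"jaw":1},{"dx":0,"dy":0,"dz":1,"roll":0,"jaw":1}]}}

```text
time_s: 19.77
ee_pos: [0.5287, 0.1942, 0.1226]
eef_rot: [3.141, -0.0, 1.619]
force: [-1.3, -0.1, 1.2]
grip_width: 0.0276
grip_force: 25.0
```

>>> {"api": "send_rows", "payload": {"rows": [{"dx":0,"dy":0,"dz":1,"roll":0,"jaw":1},{"dx":0,"dy":0,"dz":1,"roll":0,"jaw":1}]}}

```text
time_s: 19.93
ee_pos: [0.529, 0.1944, 0.1214]
eef_rot: [3.141, -0.0, 1.619]
force: [-5.6, -1.0, 17.9]
grip_width: 0.0278
grip_force: 25.0
```

The floor is reached: 17.9 N at a depth of about 43 mm. I'll ease the preload slightly before letting go.

>>> {"api": "send_rows", "payload": {"rows": [{"dx":0,"dy":0,"dz":-0.3,"roll":0,"jaw":1},{"dx":0,"dy":0,"dz":-0.2,"roll":0,"jaw":1},{"dx":0,"dy":0,"dz":0,"roll":0,"jaw":1}]}}

```text
time_s: 20.18
ee_pos: [0.5289, 0.1943, 0.1215]
eef_rot: [3.141, -0.0, 1.619]
force: [-1.7, -0.4, 6.3]
grip_width: 0.0281
grip_force: 25.0
```

>>> {"api": "send_rows", "payload": {"rows": [{"dx":0,"dy":0,"dz":0,"roll":0,"jaw":1},{"dx":0,"dy":0,"dz":0,"roll":0,"jaw":1},{"dx":0,"dy":0,"dz":0,"roll":0,"jaw":0.35},{"dx":0,"dy":0,"dz":0,"roll":0,"jaw":0.25},{"dx":0,"dy":0,"dz":0,"roll":0,"jaw":0.1},{"dx":0,"dy":0,"dz":0,"roll":0,"jaw":-0.1},{"dx":0,"dy":0,"dz":0,"roll":0,"jaw":-0.3},{"dx":0,"dy":0,"dz":0,"roll":0,"jaw":-0.3},{"dx":0,"dy":0,"dz":0,"roll":0,"jaw":-0.3}], "force": 4}}

```text
time_s: 20.93
ee_pos: [0.5287, 0.1942, 0.121]
eef_rot: [-3.141, 0.0, 1.619]
force: [-0.5, -0.0, 0.3]
grip_width: 0.0609
grip_force: 0.0
```

>>> {"api": "send_rows", "payload": {"rows": [{"dx":0,"dy":0,"dz":-5,"roll":0,"jaw":-0.3},{"dx":0,"dy":0,"dz":-10,"roll":0,"jaw":-0.3},{"dx":0,"dy":0,"dz":-15,"roll":0,"jaw":-0.3},{"dx":0,"dy":0,"dz":-20,"roll":0,"jaw":-0.3},{"dx":0,"dy":0,"dz":-30,"roll":0,"jaw":-0.3},{"dx":0,"dy":0,"dz":-30,"roll":0,"jaw":-0.3},{"dx":0,"dy":0,"dz":-30,"roll":0,"jaw":-0.3},{"dx":-30,"dy":0,"dz":0,"roll":0,"jaw":-0.3},{"dx":-30,"dy":0,"dz":0,"roll":0,"jaw":-0.3},{"dx":-30,"dy":0,"dz":0,"roll":0,"jaw":-0.3},{"dx":-30,"dy":0,"dz":0,"roll":0,"jaw":-0.3},{"dx":-30,"dy":0,"dz":0,"roll":0,"jaw":-0.3}]}}

```text
time_s: 21.93
ee_pos: [0.5358, 0.043, 0.2623]
eef_rot: [3.14, 0.0, 1.62]
force: [0.5, -0.3, 0.3]
grip_width: 0.0612
grip_force: 0.0
```

>>> {"api": "send_rows", "payload": {"rows": [{"dx":-30,"dy":0,"dz":0,"roll":0,"jaw":-0.3},{"dx":-30,"dy":0,"dz":0,"roll":0,"jaw":-0.3},{"dx":-30,"dy":0,"dz":0,"roll":0,"jaw":-0.3},{"dx":-30,"dy":0,"dz":0,"roll":0,"jaw":-0.3},{"dx":0,"dy":0,"dz":0,"roll":0,"jaw":-0.3},{"dx":0,"dy":0,"dz":0,"roll":0,"jaw":-0.3}]}}

```text
time_s: 22.43
ee_pos: [0.5417, -0.0766, 0.2618]
eef_rot: [3.141, 0.0, 1.617]
force: [-0.1, -0.8, -0.5]
grip_width: 0.0609
grip_force: 0.0
```

```bash
python3 - <<'E'
from h import *
np.set_printoptions(precision=4,suppress=True)
f,W,c=cam('side'); ft,Wt,ct=cam('top'); save('end.png',np.hstack([f[50:180,205:335],ft[150:280,150:280]]),3)
for n,w in(('side',W),('top',Wt)):
    near=np.hypot(w[...,0]-.5287,w[...,1]-.1943)<.03
    for a,b in((.06,.075),(.115,.135),(.145,.158),(.160,.180)):
        p=w[near&(w[...,2]>a)&(w[...,2]<b)]
        if len(p):print(n,a,len(p),np.median(p,0),p[:,2].max())
    m=(w[...,2]>.1)&(w[...,2]<.21)&(w[...,0]>.48)&(w[...,0]<.66)&(w[...,1]>.235)&(w[...,1]<.33);p=w[m]
    if len(p)>50: print('lean',np.degrees(np.arctan(np.linalg.lstsq(np.c_[p[:,0],p[:,2],np.ones(len(p))],p[:,1],rcond=None)[0][1])))
print(get_obs()['time_s'],get_obs()['ee_pos'])
E
```

```text
side 0.06 103 [0.5256 0.1863 0.0676] 0.0729707466744908
side 0.115 85 [0.5253 0.1832 0.126 ] 0.13457484497245992
side 0.145 54 [0.5246 0.1833 0.1528] 0.15778494779196112
side 0.16 76 [0.5266 0.1886 0.1655] 0.16880080917220697
lean 10.329582468514682
top 0.06 118 [0.5248 0.1868 0.0667] 0.07494294402663619
top 0.115 31 [0.5257 0.1829 0.1249] 0.134916510597727
top 0.145 18 [0.5248 0.1822 0.1533] 0.157686174149372
top 0.16 130 [0.5293 0.193  0.164 ] 0.1692654578751971
lean 10.253224061122664
22.5333 [ 0.5418 -0.0749  0.2617]
```

View pics/end.png

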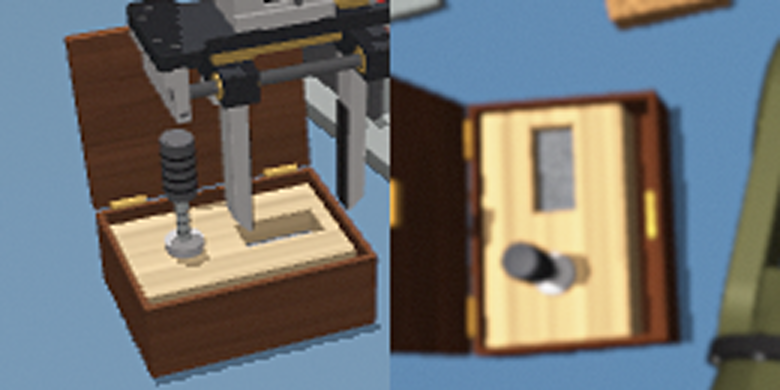

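The gauge stands upright with its handle at (178,160), its collar flat on the wood at (185,243) and the lid open. The hand is clear of everything, so I'll hand in.

```bash
python3 -c "
from station import *
print(hand_in())"
```

```text
the job is handed in; nothing more can be done
None
```

I handed the job in at about 22.5 s: the lid was steadied by hand to fully open, and the gauge stands upright on the bottom of the bore with its collar pushed up onto the wood, showing a depth of about 43 mm by my estimate.

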